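# Seat the lift-out tray and draw the hairbrush from under it

## Task

The lift-out tray of the wooden vanity box has been left over the hairbrush's handle: lift it by its grip, with the tweezer riding in it, and seat it flat and square in its own place at the other end of the box, behind the two small stops, and let it go. Then take the hairbrush by its handle, tilt it and draw it handle first through the gap beside the seated tray, and finish still holding it in the air with the whole brush at least 5 cm above the box's rim, touching nothing but the gripper. Do not push the box along, and leave the torch, the egg cup and the aluminium tray where they are.

Things in the scene. Friction and masses are not known exactly. Their poses are not given: they have to be found in the camera images.
- box: open wooden vanity box, loose, 1.3 kg, outside 180 (x) x 350 (y) x 82 mm high. Origin: centre of its underside. Floor 8 mm, walls 10 mm thick: inside 160 x 330 mm. On each long wall a ledge 12 mm wide, z 48 to 58 mm (136 mm free between them). Two stops 6 mm high stand on the ledges at y -21 to -15 mm; the tray's seat, 160 x 144 mm, lies between them and the end wall at y = -165 mm
- box_seat (a point): centre of the tray's seat, at ledge height, in the box's frame (0, -93, 58) mm: the tray's origin comes here, axes parallel to the box's, with 4 mm of play each way across (x) and 3 mm lengthwise (y)
- tray: lift-out half tray of pale wood, 190 to 300 g, 152 (x) x 138 (y) x 22 mm high, floor 4 mm. At the start it rests loose on the ledges at the box's +y end. Origin: centre of its underside. A dark wooden grip board 12 mm thick (x) and 70 mm long (y) stands on its middle, top 54 mm above the origin; to be gripped across x from above
- tray_grip (a point): point in the grip board, above the tray's origin by 44 mm, where the TCP can be when gripping
- brush: wooden hairbrush, 80 to 125 g, 235 mm long (y), lying pins up on the box's floor, handle (+y) to the box's +y end, head reaching under the seat. Origin: middle of its length, underside. Head: y -117.5 to -11.5, 58 wide, 23 mm thick with pins. Handle: y 10 to 117.5, 20 wide (x), 18 mm thick. Beside the seated tray a gap 189 mm long is left, shorter than the brush
- brush_grip (a point): point on the axis of the brush's handle, 45 mm from its end, 9 mm above its underside, where it can be gripped across its x
- brush_tail (a point): end of the brush's handle, brush frame (0, 117.5, 9) mm
- brush_tip (a point): far end of the brush's head, brush frame (0, -117.5, 6) mm
- tweezer: stainless steel tweezer, 85 mm long (y), 10 mm wide, 6 mm high, 18 g, lying loose on the floor of the tray, in the compartment at the tray's +x side. Origin: centre of its underside
- torch: black battery torch with a rubber press button, 162 mm long (x), 48 mm high, lying on the table; bystander. Origin: middle of its length at the table
- eggcup: green plastic egg cup, 62 mm high, 48 mm across, standing; bystander. Origin: centre of its foot
- alu_tray: shallow aluminium tray 220 (x) x 140 (y) x 18 mm, lying on the table; bystander. Origin: centre of its underside
Things that resemble listed ones, but are neither listed nor needed, are in the scene too. What is meant by the brush is not turquoise, and is the smaller of those in its own colour.

How it is judged (in metres and radians):
On the way, in this order (a step that is already met when the one before it is completed fails the run):
1. the tray sits flat and square in its seat and has been let go (x of tray in the frame of box between -0.005 and 0.005 m and y of tray in the frame of box between -0.098 and -0.088 m and z of tray in the frame of box between 0.0555 and 0.0605 m and angle between tray's own z axis and vertical below 0.035 rad and angle between the y axis of tray and the y axis of box, either way round below 0.04 rad and contact force between the fingers and tray below 0.1 N and linear speed of tray below 0.02 m/s), for 0.2 s.
2. held by the fingers, the brush leans through the gap: handle end above the box's rim, head still below it, the tray still seated (x of tray in the frame of box between -0.005 and 0.005 m and y of tray in the frame of box between -0.098 and -0.088 m and z of tray in the frame of box between 0.0555 and 0.0605 m and angle between tray's own z axis and vertical below 0.035 rad and angle between the y axis of tray and the y axis of box, either way round below 0.04 rad and z of brush_tail in the frame of box above 0.085 m and z of brush_tip in the frame of box below 0.08 m and contact force between the fingers and brush above 1 N), for 0.1 s.
At the end, for the whole second after the job is handed in: Tray in its seat: within 5 mm of its centre each way and 2.5 mm in height, within 2 degrees of level and square, untouched, tweezer in it. Brush still and held by the fingers, both ends over 130 mm above the table (48 mm above the rim), touching neither box nor tray (x of tray in the frame of box between -0.005 and 0.005 m and y of tray in the frame of box between -0.098 and -0.088 m and z of tray in the frame of box between 0.0555 and 0.0605 m and angle between tray's own z axis and vertical below 0.035 rad and angle between the y axis of tray and the y axis of box, either way round below 0.04 rad and x of tweezer in the frame of tray between -0.076 and 0.076 m and y of tweezer in the frame of tray between -0.07 and 0.07 m and z of tweezer in the frame of tray between -0.008 and 0.028 m and height (world z) of each of brush_tip, brush_tail above 0.13 m and contact force between the fingers and brush above 1 N and contact force between brush and box below 0.1 N and contact force between each of brush, the arm, the fingers and tray below 0.1 N and linear speed of brush below 0.03 m/s); the arm keeps its last pose, push and grip.
It fails at once if the tray is tipped by more than 25 degrees (angle between tray's own z axis and vertical above 0.436 rad).
It fails at once if the box is pushed more than 30 mm along (distance of box from where it was at the start of the episode above 0.03 m).
It fails at once if torch, egg cup or aluminium tray is moved by more than 20 mm, or the egg cup tipped (distance of any of torch, eggcup, alu_tray from where it was at the start of the episode above 0.02 m or angle between eggcup's own z axis and vertical above 0.4 rad).
It also fails if it takes over 58 s, if anything falls off the work surface, if the arm or the gripper's body presses on something with over 40 N, if the wrist force passes 120 N, or if a joint passes its speed limit or range.

## Robot

A 7-joint arm with a two-finger parallel gripper is mounted at the origin on the work surface. World frame = base frame: x ahead of the robot, y to its left, z up, the work surface at z = 0. Lengths are in mm, angles in rad, forces in N, time in s.
With the tool pointing down it reaches from about 350 to 775 mm from the base axis. Payload 3.1 kg.
Tool frame: the origin (TCP) lies between the finger pads, 19 mm behind the fingertips; this is the grasp point; z points along the fingers, y is the line along which they close (so a half turn about z gives the same grasp; the last joint's range is limited). The gripper opens to 85 mm and grips with 20 to 120 N. Pads are 22 mm wide; open, the fingers measure 114 mm over their backs; the gripper's body (76 mm by 85 mm) begins 54 mm behind the grasp point. The pads swing forward as they close: fully open they stand 13 mm farther back than shut.
Start: joints at [1.099, 0.311, 0.014, 1.512, -0.004, 1.319, -0.027], TCP at [229.213, -499.978, 250.004] pointing down, gripper open.
Joint ranges: [-2.7, 2.7], [-0.3, 1.91], [-1.27, 1.3], [0.12, 2.57], [-1.44, 4.58], [0.2, 2.03], [-3.05, 3.05]. Speed limits (rad/s): [2.79, 2.79, 3.14, 3.14, 3.14, 3.14, 3.14].

## Interface

Orientations are given as a unit quaternion [x, y, z, w].
In Python, from station import arm gives the robot as it stands. The module is installed in compiled form; this text tells all that it offers.
- The arm moves only by the tool arm_command, never from a script. Its argument "plan" is text: rows parted by semicolons, each of 6 numbers parted by spaces: the shift along the tool's x, y, z in m, then the turn, a rotation vector about the tool's x, y, z in degrees. In form: dx dy dz wx wy wz; .... A call has exactly 8 rows; each row is the pose to reach, as a shift and turn from the pose commanded when the call began, along the tool's axes at that moment; what a row does not reach only later rows make up. A row lasts 1/12 s, in which the tool goes at most 41.7 mm and 7.16 degrees, less where a joint would pass 70% of its speed; a pose out of reach is approached as far as the arm can. A call with a gripper value outside its range is refused whole. "hand" is the opening, from -1 (shut) to 1 (fully open), set as the call begins (left out, the last holds). The fingers move at their own pace and stop on an object; "grip_force" is the grip in N (left out, the last holds). Time passes only in rows, so rows that repeat a pose let the fingers close, or fill a call up. It gives the time, the measured TCP pose, the force, the opening and the grip force at its end, in the units of the state.
- arm.state(): the state, without advancing time (a new reading comes with each control period).
- arm.grab_frame(name): name is "scene" or "top"; returns a dict with "pixels" (400x640x3 uint8, red, green, blue), "range_z" (400x640 float32, mm along the optical axis (not along the pixel's ray), 0 where there is no reading), "camera_matrix" (3x3 intrinsics, pixels), "D" ([k1, k2, p1, p2, k3] as OpenCV has them; the pictures are not rectified), "cam_to_world" (4x4, takes a point from camera to world coordinates). Camera axes: x right, y down, z forward; pixel columns grow to the right and rows downward; lengths in mm; the calibration is good to about 2 mm. A picture is of the moment at which its call begins.
- arm.hand_in(): hands the job in; it is judged then, once.
Trained networks look in the newest picture that a camera, given by its name, has taken for a name from the list of things; names that differ only in an ending like _2 or _b are one class to them, and where a whole thing is asked for, a point or a joint stands for the part that bears it (a point fixed in the world has none). Each returns a list of dicts, best first, with "score" (0 to 1); they miss things now and then, are a little off and sometimes report something else, mostly with a low value. They report only what shows in the picture. A call takes as long as a camera call. They do not tell look-alikes from the thing itself.
- arm.find_in(camera, label): "bbox" ([left, top, right, bottom] in pixels, round what is visible of it).
- arm.cut_out(camera, label): "region" (400x640 bool, what is visible of it) and "bbox" ([left, top, right, bottom] in pixels, round what is visible of it).
The state is a dict: "clock": time; "qpos": joint angles; "qvel": joint speeds; "joint_efforts": joint torques, N m; "tcp_pos": TCP position; "eef_rot": TCP orientation; "ft_force": force on the tool from outside, world axes, zero at the start; "moment": the same for the moment, N m; "opening": finger opening in mm; "finger_force": force on a finger pad.
Only numpy, scipy, OpenCV 4.12 (cv2) and the standard library are available. Lean on these libraries where they do the work, as an engineer would, in place of code of your own. Each camera call takes 0.05 s, during which the arm holds its last target. There are 200 camera calls.

## Working session

There is one attempt and no reset: what is moved stays moved. The work goes in short steps, Python scripts to look and compute and a tool call to move; the robot and the scene stay as the last step left them, time stands still between calls to the robot, and variables do not carry over. Pictures are saved under pics/ and viewed, at most 10 in all, crops included, and the job is handed in when it is done.

Besides the shell and the picture viewer there is one more tool, called after "Emit:" by a JSON object that holds its "method" and its "body", one argument or row to a line. arm_command: Moves the arm, as the interface text tells. Its arguments: {"type":"object","properties":{"plan":{"type":"string"},"hand":{"type":"number"},"grip_force":{"type":"number"}},"required":["plan"]}

```bash
mkdir -p pics
cat > h.py <<'E'
import numpy as np, cv2
from station import arm
from scipy.spatial.transform import Rotation as R
def world(f):
    h,w=f["range_z"].shape
    u,v=np.meshgrid(np.arange(w),np.arange(h))
    p=cv2.undistortPoints(np.stack([u,v],-1).reshape(-1,1,2).astype(np.float64),f["camera_matrix"],np.array(f["D"])).reshape(h,w,2)
    z=f["range_z"].astype(float)
    P=np.stack([p[...,0]*z,p[...,1]*z,z],-1)
    T=np.array(f["cam_to_world"]); W=P@T[:3,:3].T+T[:3,3]; W[z==0]=np.nan
    return W
def save(n,im): cv2.imwrite("pics/"+n,cv2.cvtColor(np.ascontiguousarray(im),cv2.COLOR_RGB2BGR))
E
python3 - <<'E'
from h import *
s=arm.state(); print(s)
for c in ("scene","top"):
    f=arm.grab_frame(c); save(c+"0.png",f["pixels"]); W=world(f); np.savez(c+"0.npz",W=W,im=f["pixels"])
    print(c,np.round(f["cam_to_world"],2).tolist())
    for l in ("box","tray","tray_grip","brush","tweezer","torch","eggcup","alu_tray"):
        for d in arm.cut_out(c,l):
            if d["score"]>.2: print(l,round(d["score"],2),np.round(d["bbox"]),np.round(np.nanmedian(W[d["region"]],0)),np.round(np.nanmax(W[d["region"]][:,2])))
E
```

```text
{'clock': 0.0, 'qpos': array([ 1.09931472,  0.3117527 ,  0.01401501,  1.5130562 , -0.00442225,
        1.31916651, -0.02723302]), 'qvel': array([ 0.00109491,  0.0002574 , -0.00179702,  0.00028262, -0.00021276,
        0.00012314,  0.00013357]), 'joint_efforts': array([ 4.29206887e-05, -3.79910553e+01,  1.46183060e-01, -2.30591708e+01,
        1.22399841e-02,  1.37352964e-02,  1.27869107e-06]), 'tcp_pos': array([ 228.89741859, -499.36468471,  248.90655704]), 'eef_rot': array([ 9.76997273e-01,  2.13248554e-01, -2.90805269e-04, -1.13934971e-03]), 'ft_force': array([-0.16343209,  0.41800423, -0.00630883]), 'moment': array([-0.04234389, -0.03083696, -0.01969978]), 'finger_force': 0.0, 'opening': 85.43862086600458}
scene [[0.83, 0.46, -0.31, 832.95], [0.55, -0.7, 0.46, -479.88], [-0.0, -0.55, -0.83, 909.65], [0.0, 0.0, 0.0, 1.0]]
box 0.7 [249. 154. 394. 285.] [524. -94.  49.] 88.0
tray 0.8 [310. 162. 386. 226.] [562.  38.  66.] 118.0
tray_grip 0.84 [309. 165. 383. 222.] [562.  35.  66.] 118.0
brush 0.96 [447. 176. 464. 249.] [821. 215.  17.] 27.0
brush 0.7 [294. 210. 333. 243.] [532. -78. 
[... 155 characters left out ...]
[688. 368.  41.] 66.0
alu_tray 0.59 [145. 282. 253. 391.] [ 463. -452.    5.] 25.0
top [[-0.0, -1.0, 0.09, 380.19], [-1.0, 0.0, 0.01, -30.43], [-0.01, -0.09, -1.0, 1590.41], [0.0, 0.0, 0.0, 1.0]]
box 0.76 [264. 158. 377. 233.] [ 525. -101.   16.] 91.0
tray 0.58 [271. 164. 323. 217.] [559.  37.  63.] 118.0
tray_grip 0.59 [274. 163. 323. 216.] [560.  36.  63.] 118.0
brush 0.9 [320. 191. 346. 208.] [526. -80.  22.] 41.0
brush 0.9 [195. 252. 246. 335.] [257. 294.  19.] 38.0
brush 0.81 [226. 103. 290. 135.] [817. 225.  15.] 29.0
brush 0.66 [196. 146. 214. 162.] [690. 376.  34.] 67.0
torch 0.83 [186. 191. 207. 236.] [484. 386.  40.] 56.0
alu_tray 0.95 [415. 187. 459. 250.] [ 460. -450.    2.] 26.0
```

Run:
```python
from h import *
im=np.load("scene0.npz")["im"]; save("scene_crop.png",cv2.resize(im[60:320,220:480],(780,780))[:600] if 0 else cv2.resize(im[60:300,200:480],(700,600)))
d=np.load("top0.npz"); W=d["W"]; im=d["im"]; save("top_crop.png",cv2.resize(im[90:260,180:400],(770,595)))
# box rim: z 76..90 ; fit rectangle
def rect(W,lo,hi,x0,x1,y0,y1):
    m=(W[...,2]>lo)&(W[...,2]<hi)&(W[...,0]>x0)&(W[...,0]<x1)&(W[...,1]>y0)&(W[...,1]<y1)
    p=W[m]; return len(p),cv2.minAreaRect(p[:,:2].astype(np.float32)),np.median(p[:,2])
S=np.load("scene0.npz")["W"]
for n,w in (("top",W),("scene",S)):
    print(n,"rim",rect(w,78,87,380,680,-330,170))
    print(n,"grip",rect(w,107,125,480,640,-60,130))
    print(n,"trayrim",rect(w,76,84,480,640,-60,130))
```

```text
top rim (921, ((539.6605224609375, -37.03721618652344), (350.4795837402344, 180.41976928710938), 75.16397094726562), np.float64(81.32442613055082))
top grip (69, ((561.4238891601562, 37.61674880981445), (68.22705841064453, 12.388374328613281), 74.3603744506836), np.float64(112.01988594400063))
top trayrim (371, ((560.3209228515625, 35.947723388671875), (188.32899475097656, 159.3895721435547), 89.72132873535156), np.float64(79.874685284316))
scene rim (2022, ((538.8998413085938, -34.035064697265625), (352.750732421875, 182.31192016601562), 75.23645782470703), np.float64(82.66274113995132))
scene grip (117, ((561.3416748046875, 39.266719818115234), (68.92926788330078, 13.195295333862305), 74.85990142822266), np.float64(112.77570020618566))
scene trayrim (733, ((559.974609375, 35.641319274902344), (187.73898315429688, 159.78213500976562), 89.9038314819336), np.float64(81.09063740460863))
```

View pics/scene_crop.png

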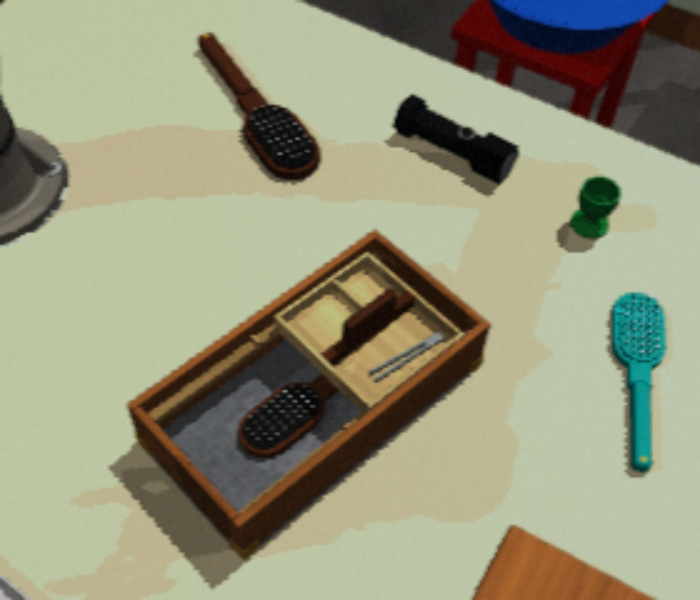

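View pics/top_crop.png

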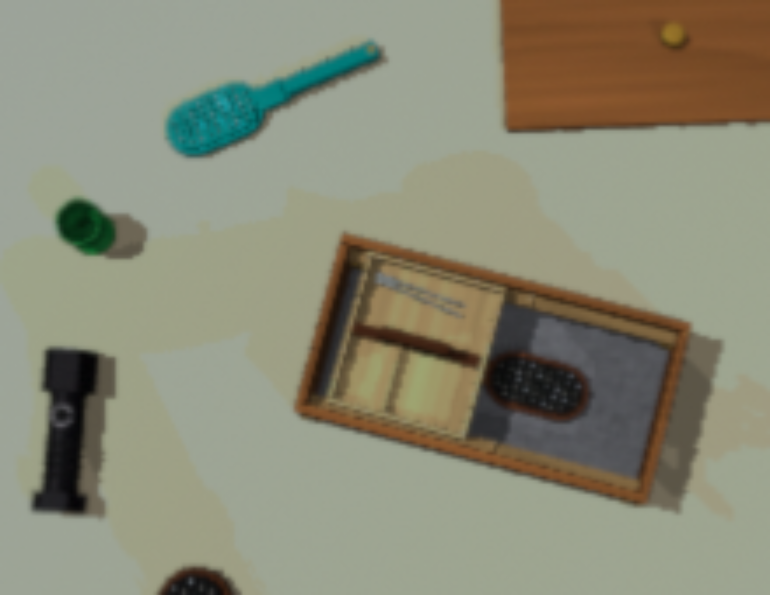

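Brush candidates in the scene image are the brown one in the box at (313,226), a larger brown one on the table at (301,100), and a turquoise one at (455,213). By the description I choose the one in the box. The crops confirm it: its head shows inside the box and its handle goes under the only tray, whose grip board is at about (347,192). The tweezer lies on the tray's +x side.

```bash
cat >> h.py <<'E'
YAW=np.radians(75.1); C0=np.array([539.4,-35.5,0])
by=np.array([np.cos(YAW),np.sin(YAW),0]); bx=np.array([by[1],-by[0],0])
ALIGN=R.from_matrix(np.stack([by,bx,[0,0,-1]],1))
def tobox(p): q=np.asarray(p)-C0; return np.stack([q@bx,q@by,q[...,2]],-1)
def toworld(b): return C0+b[0]*bx+b[1]*by+np.array([0,0,b[2]])
def delta(p0,r0,p1,r1): return np.round(r0.inv().apply(np.array(p1)-p0)/1000,4), np.round((r0.inv()*r1).as_rotvec(degrees=True),2)
E
python3 - <<'E'
from h import *
for n in ("top","scene"):
    W=np.load(n+"0.npz")["W"]; B=tobox(W)
    ok=~np.isnan(B[...,2])
    m=ok&(abs(B[...,0])<60)&(B[...,1]>-150)&(B[...,1]<0)&(B[...,2]>14)&(B[...,2]<45)
    p=B[m]; print(n,"brush",len(p),np.percentile(p,[1,50,99],axis=0).round(1).tolist(),cv2.minAreaRect(p[:,:2].astype(np.float32)))
    for lo,hi in ((106,125),):
        m=ok&(abs(B[...,0])<60)&(B[...,1]>-0)&(B[...,1]<150)&(B[...,2]>lo); p=B[m]; print("grip",p.mean(0).round(1),p.min(0).round(1),p.max(0).round(1))
    m=ok&(abs(B[...,0])<110)&(abs(B[...,1])<200)&(B[...,2]>77)&(B[...,2]<87); p=B[m]
    for k in (0,1): print("rim",k,np.percentile(p[:,k],[.5,99.5]).round(1))
s=arm.state()
print(delta(s["tcp_pos"],R.from_quat(s["eef_rot"]),[561.4,38.4,200],ALIGN))
E
```

```text
top brush 446 [[-52.6, -132.4, 14.2], [-0.7, -48.9, 21.8], [48.5, -1.7, 33.8]] ((-0.7110137939453125, -73.0837631225586), (115.21598052978516, 146.5204620361328), 1.1763075590133667)
grip [  2.5  76.2 111.8] [ -3.9  42.2 106.6] [  8.9 110.5 117.6]
rim 0 [-89.4  90.3]
rim 1 [-175.9  173.3]
scene brush 662 [[-29.5, -95.0, 14.9], [2.3, -48.4, 24.0], [28.0, -1.8, 33.9]] ((-4.225444793701172, -58.24253845214844), (122.59607696533203, 69.50276184082031), 75.19257354736328)
grip [  3.4  75.6 112.2] [ -4.6  43.4 106.3] [  8.7 112.4 118. ]
rim 0 [-90.2  90. ]
rim 1 [-173.4  176. ]
(array([ 0.5263, -0.351 ,  0.05  ]), array([ -0.  ,   0.  , -50.47]))
```

Emit:
{"method": "arm_command", "body": {
  "plan": "0.033 -0.022 0 0 0 -3.2; 0.066 -0.044 0 0 0 -6.4; 0.099 -0.066 0.005 0 0 -9.6; 0.132 -0.088 0.01 0 0 -12.8; 0.165 -0.110 0.01 0 0 -16; 0.198 -0.132 0.01 0 0 -19.2; 0.231 -0.154 0.01 0 0 -22.4; 0.264 -0.176 0.01 0 0 -25.4",
  "hand": 0.3
}}

```text
clock: 1.57
tcp_pos: [396.5, -228.3, 240.3]
eef_rot: [0.906, 0.424, 0.0, 0.0]
ft_force: [0.9, 0.1, 0.8]
opening: 55.7
finger_force: 0.0
```

Run:
```python
from h import *
s=arm.state(); print(s["clock"],s["tcp_pos"],s["opening"])
print(delta(s["tcp_pos"],R.from_quat(s["eef_rot"]),[561.4,38.4,200],ALIGN))
```

```text
1.5667 [ 396.51466506 -228.29004964  240.32507646] 55.70755345930732
(array([ 0.3104, -0.0443,  0.0402]), array([ 5.000e-02,  2.000e-02, -2.493e+01]))
```

Emit:
{"method": "arm_command", "body": {
  "plan": "0.040 -0.006 0.005 0 0 -3.6; 0.080 -0.012 0.01 0 0 -7.2; 0.120 -0.018 0.015 0 0 -10.8; 0.160 -0.024 0.02 0 0 -14.4; 0.2 -0.03 0.025 0 0 -18; 0.24 -0.036 0.03 0 0 -21.6; 0.28 -0.041 0.035 0 0 -24.9; 0.31 -0.044 0.04 0 0 -24.9"
}}

```text
clock: 2.23
tcp_pos: [562.4, 40.0, 200.0]
eef_rot: [0.792, 0.61, 0.001, -0.001]
ft_force: [0.6, -0.1, 0.1]
opening: 55.6
finger_force: 0.0
```

Emit:
{"method": "arm_command", "body": {
  "plan": "0 0 0 0 0 0;0 0 0 0 0 0;0 0 0 0 0 0;0 0 0 0 0 0;0 0 0 0 0 0;0 0 0 0 0 0;0 0 0 0 0 0;0 0 0 0 0 0"
}}

```text
clock: 2.9
tcp_pos: [561.2, 35.2, 200.2]
eef_rot: [0.794, 0.608, 0.0, 0.0]
ft_force: [-0.1, 0.3, -0.4]
opening: 55.3
finger_force: 0.0
```

Run:
```python
from h import *
s=arm.state(); print(s["clock"],s["tcp_pos"],s["opening"],s["ft_force"],s["qpos"])
print(delta(s["tcp_pos"],R.from_quat(s["eef_rot"]),[561.4,38.4,104],ALIGN))
```

```text
2.9 [561.19571531  35.15086774 200.24688784] 55.323790823127275 [-0.06678052  0.3039957  -0.39456108] [ 0.26298974  0.41117864 -0.49040447  1.54312437  0.20105429  1.23729208
 -0.52288745]
(array([ 0.0032, -0.0007,  0.0962]), array([ 0.03,  0.02, -0.24]))
```

Emit:
{"method": "arm_command", "body": {
  "plan": "0.001 -0.001 0.015 0 0 -0.2; 0.003 -0.001 0.035 0 0 -0.2; 0.003 -0.001 0.055 0 0 -0.2; 0.003 -0.001 0.073 0 0 -0.2; 0.003 -0.001 0.087 0 0 -0.2; 0.003 -0.001 0.096 0 0 -0.2; 0.003 -0.001 0.096 0 0 -0.2; 0.003 -0.001 0.096 0 0 -0.2"
}}

```text
clock: 3.57
tcp_pos: [561.1, 39.0, 104.0]
eef_rot: [0.793, 0.61, -0.0, -0.0]
ft_force: [0.0, -0.5, 0.8]
opening: 55.8
finger_force: 0.0
```

Emit:
{"method": "arm_command", "body": {
  "plan": "0 0 0 0 0 0;0 0 0 0 0 0;0 0 0 0 0 0;0 0 0 0 0 0;0 0 0 0 0 0;0 0 0 0 0 0;0 0 0 0 0 0;0 0 0 0 0 0",
  "hand": -1,
  "grip_force": 60
}}

```text
clock: 4.23
tcp_pos: [561.8, 39.1, 105.1]
eef_rot: [0.793, 0.61, 0.001, 0.001]
ft_force: [-1.0, -0.4, 5.5]
opening: 10.5
finger_force: 62.0
```

Run:
```python
from h import *
s=arm.state(); print(s["clock"],s["tcp_pos"],tobox(s["tcp_pos"]),s["opening"],s["ft_force"],s["finger_force"])
```

```text
4.2333 [561.81562507  39.1464427  105.06549777] [  2.46787556  77.90032892 105.06549777] 10.499009639294895 [-1.0290557  -0.43682563  5.47643673] 62.01295852661133
```

Emit:
{"method": "arm_command", "body": {
  "plan": "0 0 -0.006 0 0 0;0 0 -0.014 0 0 0;0 0 -0.024 0 0 0;0 0 -0.034 0 0 0;0 0 -0.044 0 0 0;0 0 -0.052 0 0 0;0 0 -0.055 0 0 0;0 0 -0.055 0 0 0"
}}

```text
clock: 4.9
tcp_pos: [561.9, 39.2, 160.4]
eef_rot: [0.793, 0.61, 0.001, 0.001]
ft_force: [-0.5, -0.0, -2.8]
opening: 10.9
finger_force: 60.8
```

Emit:
{"method": "arm_command", "body": {
  "plan": "-0.015 0 0 0 0 0;-0.036 -0.001 0 0 0 0;-0.06 -0.001 0 0 0 0;-0.085 -0.002 0 0 0 0;-0.11 -0.002 0 0 0 0;-0.135 -0.002 0 0 0 0;-0.156 -0.002 0 0 0 0;-0.17 -0.002 0 0 0 0"
}}

```text
clock: 5.57
tcp_pos: [514.0, -128.2, 158.3]
eef_rot: [0.794, 0.608, -0.001, 0.0]
ft_force: [-0.8, -0.5, -2.5]
opening: 11.0
finger_force: 60.8
```

Emit:
{"method": "arm_command", "body": {
  "plan": "0 0 0 0 0 0;0 0 0 0 0 0;0 0 0 0 0 0;0 0 0 0 0 0;0 0 0 0 0 0;0 0 0 0 0 0;0 0 0 0 0 0;0 0 0 0 0 0"
}}

```text
clock: 6.23
tcp_pos: [515.6, -124.4, 159.0]
eef_rot: [0.792, 0.61, 0.0, -0.0]
ft_force: [0.2, -1.0, -2.7]
opening: 10.7
finger_force: 60.8
```

Run:
```python
from h import *
s=arm.state(); print(s["clock"],s["tcp_pos"],tobox(s["tcp_pos"]),s["opening"],s["ft_force"],s["finger_force"],R.from_quat(s["eef_rot"]).as_matrix().round(3).tolist())
for n in ("top","scene"):
    f=arm.grab_frame(n); save(n+"1.png",cv2.resize(f["pixels"][130:300,230:450],(770,595))); W=world(f); B=tobox(W); np.savez(n+"1.npz",B=B,im=f["pixels"])
    # tray rim top z = 58+22+55=~135
    for d in arm.cut_out(n,"tray")[:1]:
        p=B[d["region"]]; p=p[(p[:,2]>125)&(p[:,2]<145)]
        print(n,d["score"],np.percentile(p,[1,50,99],axis=0).round(1).tolist(),cv2.minAreaRect(p[:,:2].astype(np.float32)))
    m=(B[...,2]>76)&(B[...,2]<87)&(abs(B[...,0])<100)&(abs(B[...,1])<190)
    p=B[m]; print("rim",np.percentile(p,[.5,99.5],axis=0).round(1).tolist())
```

```text
6.2333 [ 515.62299502 -124.35412156  158.99269638] [-1.30220388e-01 -9.19803453e+01  1.58992696e+02] 10.6881371881769 [ 0.21718663 -0.97723661 -2.73005462] 60.77760457992554 [[0.256, 0.967, 0.0], [0.967, -0.256, 0.0], [0.0, 0.0, -1.0]]
top 0.67 [[-74.8, -81.0, 125.8], [-3.3, -33.7, 133.3], [75.4, -25.3, 140.7]] ((-2.5777130126953125, -40.059715270996094), (155.9168701171875, 55.14207458496094), 12.948190689086914)
rim [[-89.5, -88.7, 76.1], [90.5, 173.1, 86.7]]
scene 0.91 [[-75.0, -160.5, 125.3], [6.5, -121.8, 134.2], [76.6, -23.5, 142.2]] ((0.13341522216796875, -91.39055633544922), (139.22976684570312, 153.62806701660156), 89.68231201171875)
rim [[-90.1, -173.9, 76.1], [90.2, 176.2, 86.7]]
```

View pics/scene1.png

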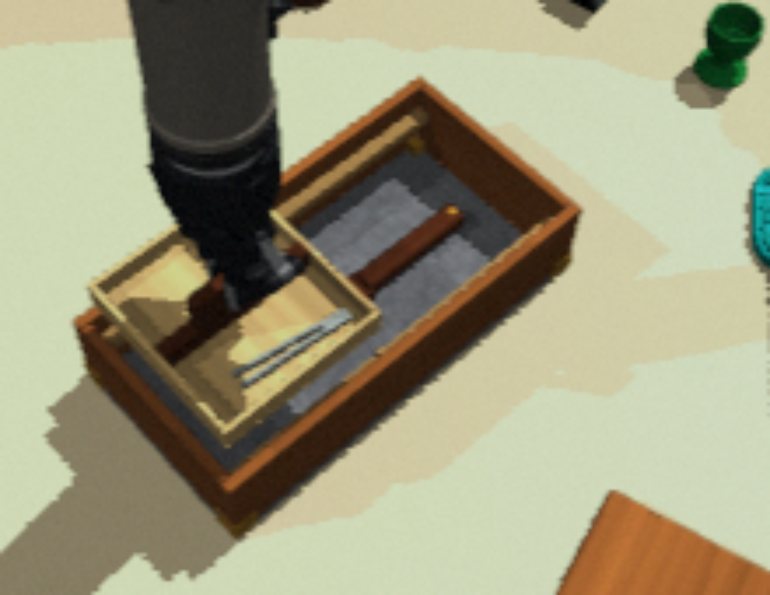

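The picture shows the tray level over its seat with the tweezer riding in it. It is within 1 mm of the seat's position, so I lower it.

Emit:
{"method": "arm_command", "body": {
  "plan": "-0.0005 -0.0005 0.008 0 0 0;-0.0005 -0.0005 0.018 0 0 0;-0.0005 -0.0005 0.028 0 0 0;-0.0005 -0.0005 0.036 0 0 0;-0.0005 -0.0005 0.042 0 0 0;-0.0005 -0.0005 0.047 0 0 0;-0.0005 -0.0005 0.05 0 0 0;-0.0005 -0.0005 0.05 0 0 0"
}}

```text
clock: 7.1
tcp_pos: [514.4, -125.0, 108.1]
eef_rot: [0.793, 0.61, -0.0, -0.001]
ft_force: [-0.5, -0.0, -2.0]
opening: 11.1
finger_force: 60.8
```

Emit:
{"method": "arm_command", "body": {
  "plan": "0 0 0.001 0 0 0;0 0 0.002 0 0 0;0 0 0.003 0 0 0;0 0 0.004 0 0 0;0 0 0.005 0 0 0;0 0 0.005 0 0 0;0 0 0.005 0 0 0;0 0 0.005 0 0 0"
}}

```text
clock: 7.77
tcp_pos: [515.2, -125.2, 105.1]
eef_rot: [0.793, 0.61, 0.0, 0.0]
ft_force: [-2.7, 0.0, 6.2]
opening: 10.8
finger_force: 62.0
```

Run:
```python
from h import *
s=arm.state(); print(s["clock"],tobox(s["tcp_pos"]),s["ft_force"],s["finger_force"])
f=arm.grab_frame("scene"); B=tobox(world(f))
p=B[arm.cut_out("scene","tray")[0]["region"]]; p=p[(p[:,2]>75)&(p[:,2]<87)&(abs(p[:,0])<79)]
print(np.percentile(p,[1,50,99],axis=0).round(1).tolist())
```

```text
7.7667 [ -0.34430062 -92.87966096 105.06152384] [-2.72247391  0.02219863  6.15885283] 62.029277086257935
[[-75.1, -161.0, 75.2], [5.8, -125.0, 80.8], [76.2, -24.4, 85.2]]
```

Emit:
{"method": "arm_command", "body": {
  "plan": "0 0 0 0 0 0;0 0 0 0 0 0;0 0 0 0 0 0;0 0 0 0 0 0;0 0 0 0 0 0;0 0 0 0 0 0;0 0 0 0 0 0;0 0 0 0 0 0",
  "hand": 0.1
}}

```text
clock: 8.53
tcp_pos: [514.9, -125.1, 103.9]
eef_rot: [0.793, 0.61, -0.0, -0.0]
ft_force: [-0.4, -0.0, -0.4]
opening: 46.8
finger_force: 0.0
```

Emit:
{"method": "arm_command", "body": {
  "plan": "0 0 -0.005 0 0 0;0 0 -0.015 0 0 0;0 0 -0.03 0 0 0;0 0 -0.05 0 0 0;0 0 -0.07 0 0 0;0.02 0 -0.085 0 0 0;0.05 0 -0.09 0 0 0;0.085 0 -0.095 0 0 0"
}}

```text
clock: 9.2
tcp_pos: [537.7, -44.8, 201.4]
eef_rot: [0.794, 0.607, 0.001, 0.002]
ft_force: [0.6, -0.4, -0.0]
opening: 46.7
finger_force: 0.0
```

Emit:
{"method": "arm_command", "body": {
  "plan": "0.02 0 0 0 0 0;0.04 0 0 0 0 0;0.05 0 0 0 0 0;0.05 0 0 0 0 0;0.05 0 0 0 0 0;0.05 0 0 0 0 0;0.05 0 0 0 0 0;0.05 0 0 0 0 0"
}}

```text
clock: 9.87
tcp_pos: [549.4, 3.5, 198.9]
eef_rot: [0.794, 0.609, -0.0, 0.0]
ft_force: [0.1, -0.2, 0.3]
opening: 47.2
finger_force: 0.0
```

Run:
```python
from h import *
s=arm.state(); print(s["clock"],tobox(s["tcp_pos"]),s["opening"])
for n in ("top","scene"):
    f=arm.grab_frame(n); save(n+"2.png",cv2.resize(f["pixels"][130:300,230:450],(770,595))); B=tobox(world(f)); np.savez(n+"2.npz",B=B,im=f["pixels"])
    for d in arm.cut_out(n,"tray")[:1]:
        p=B[d["region"]]; p=p[(p[:,2]>75)&(p[:,2]<87)&(abs(p[:,0])<79)]
        print(n,"tray",np.percentile(p,[1,50,99],axis=0).round(1).tolist())
    for d in arm.cut_out(n,"brush"):
        p=B[d["region"]]; c=np.nanmedian(p,0)
        if abs(c[0])<80 and abs(c[1])<165:
            p=p[(p[:,2]>15)&(p[:,2]<40)]; h=p[p[:,1]>50]
            print(n,"brush",d["score"],d["bbox"],np.percentile(p,[1,50,99],axis=0).round(1).tolist(), np.percentile(h,[1,50,99],axis=0).round(1).tolist() if len(h) else "",np.polyfit(h[:,1],h[:,0],1) if len(h) else "")
```

```text
9.8667 [ -0.36132033  40.22428733 198.88444353] 47.16433267854288
top tray [[-75.0, -162.5, 75.3], [2.9, -107.9, 79.5], [76.7, -27.3, 86.7]]
top brush 0.55 [287.3, 185.5, 287.8, 188.8] [[-9.6, 110.9, 19.1], [-1.2, 123.8, 25.0], [8.0, 134.5, 33.0]] [[-9.6, 110.9, 19.1], [-1.2, 123.8, 25.0], [8.0, 134.5, 33.0]] [  0.1138952  -15.24506939]
scene tray [[-75.2, -161.0, 75.2], [4.5, -93.2, 80.8], [76.1, -24.1, 85.8]]
scene brush 0.87 [322.5, 189.7, 360.7, 219.0] [[-12.4, 3.6, 18.3], [2.0, 58.8, 25.4], [11.3, 129.9, 30.6]] [[-7.7, 51.4, 20.0], [2.4, 89.3, 26.8], [9.7, 130.6, 30.8]] [8.11436582e-04 2.14643381e+00]
```

View pics/scene2.png

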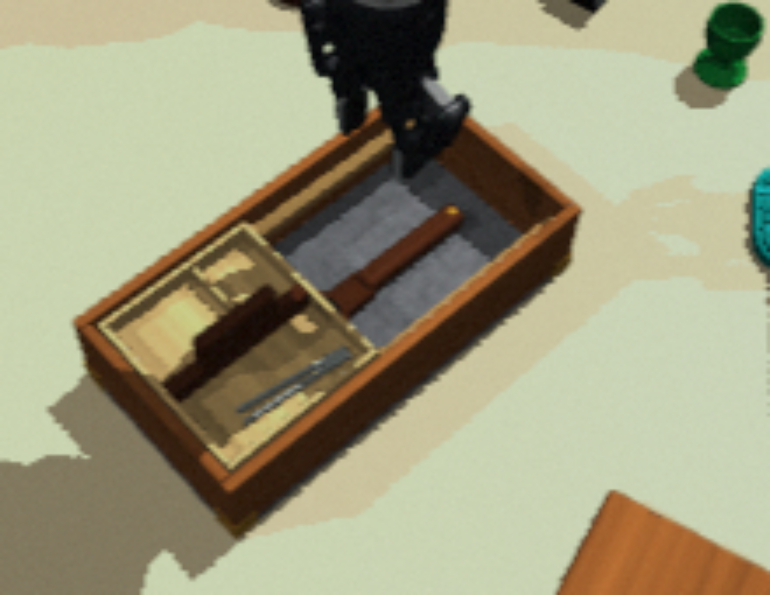

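The tray sits in its seat (centre about (0,-93) in the box frame, tweezer at crop (295,385)). The brush lies free, with its handle end at crop (452,212), about y=+134 in the box frame. Next I go down onto the handle.

Emit:
{"method": "arm_command", "body": {
  "plan": "0.02 0.0015 0.015 0 0 0;0.04 0.0015 0.04 0 0 0;0.049 0.0015 0.07 0 0 0;0.049 0.0015 0.1 0 0 0;0.049 0.0015 0.125 0 0 0;0.049 0.0015 0.145 0 0 0;0.049 0.0015 0.154 0 0 0;0.049 0.0015 0.154 0 0 0"
}}

```text
clock: 10.83
tcp_pos: [561.6, 51.9, 42.6]
eef_rot: [0.793, 0.61, -0.002, -0.001]
ft_force: [-1.6, -0.7, -0.2]
opening: 47.1
finger_force: 0.0
```

Emit:
{"method": "arm_command", "body": {
  "plan": "0 0 0.004 0 0 0;0 0 0.008 0 0 0;0 0 0.012 0 0 0;0 0 0.014 0 0 0;0 0 0.015 0 0 0;0 0 0.015 0 0 0;0 0 0.015 0 0 0;0 0 0.015 0 0 0"
}}

```text
clock: 11.5
tcp_pos: [563.8, 52.4, 30.3]
eef_rot: [0.793, 0.61, 0.0, 0.0]
ft_force: [0.2, 0.6, 0.7]
opening: 47.0
finger_force: 0.0
```

Emit:
{"method": "arm_command", "body": {
  "plan": "0 0 0 0 0 0;0 0 0 0 0 0;0 0 0 0 0 0;0 0 0 0 0 0;0 0 0 0 0 0;0 0 0 0 0 0;0 0 0 0 0 0;0 0 0 0 0 0",
  "hand": -1,
  "grip_force": 70
}}

```text
clock: 12.17
tcp_pos: [563.9, 52.4, 30.4]
eef_rot: [0.793, 0.61, 0.0, 0.0]
ft_force: [0.1, 0.2, 4.6]
opening: 18.4
finger_force: 71.0
```

```bash
cat > plan.py <<'E'
from h import *
# waypoints tip y,z,theta -> rows relative to start frame
def tcp(w): t=np.radians(w[2]); c,s=np.cos(t),np.sin(t); return np.array([w[0]+190*c-22*s, w[1]+190*s+22*c])
def rows(ws,n):
    """ws: start, then waypoints; n rows for each leg; print tool-frame shifts (m) and wy"""
    a=tcp(ws[0]); t0=np.radians(ws[0][2]); out=[]
    for w0,w1,k in zip(ws,ws[1:],n):
        for i in range(1,k+1):
            w=np.array(w0)+(np.array(w1)-w0)*i/k; d=tcp(w)-a   # box y, z up
            X=d[0]*np.cos(t0)+d[1]*np.sin(t0); Z=d[0]*np.sin(t0)-d[1]*np.cos(t0)
            out.append(f"{X/1000:.3f} 0 {Z/1000:.3f} 0 {w[2]-ws[0][2]:.1f} 0")
    print("; ".join(out))
E
python3 - <<'E'
from plan import *
s=arm.state(); print(s["clock"],tobox(s["tcp_pos"]),s["opening"],s["ft_force"],s["finger_force"])
S=[-101,8,0];A=[-100,10,13];B=[-76,10,20];C=[-40,10,28];D=[-5,12,32]
rows([S,A],[8]);rows([A,B],[8]);rows([B,C],[8]);rows([C,D],[8])
E
```

```text
12.1667 [ 1.1117282  91.27460912 30.43767671] 18.353404280323403 [0.13938373 0.21978482 4.5692779 ] 71.03921055793762
-0.001 0 -0.006 0 1.6 0; -0.001 0 -0.011 0 3.2 0; -0.002 0 -0.017 0 4.9 0; -0.003 0 -0.022 0 6.5 0; -0.004 0 -0.028 0 8.1 0; -0.006 0 -0.033 0 9.8 0; -0.007 0 -0.039 0 11.4 0; -0.009 0 -0.044 0 13.0 0
0.003 0 -0.002 0 0.9 0; 0.005 0 -0.004 0 1.8 0; 0.008 0 -0.007 0 2.6 0; 0.010 0 -0.009 0 3.5 0; 0.012 0 -0.011 0 4.4 0; 0.015 0 -0.013 0 5.2 0; 0.017 0 -0.015 0 6.1 0; 0.019 0 -0.018 0 7.0 0
0.004 0 -0.002 0 1.0 0; 0.008 0 -0.004 0 2.0 0; 0.011 0 -0.005 0 3.0 0; 0.015 0 -0.007 0 4.0 0; 0.019 0 -0.009 0 5.0 0; 0.022 0 -0.011 0 6.0 0; 0.026 0 -0.012 0 7.0 0; 0.029 0 -0.014 0 8.0 0
0.004 0 0.000 0 0.5 0; 0.008 0 0.000 0 1.0 0; 0.011 0 0.001 0 1.5 0; 0.015 0 0.001 0 2.0 0; 0.019 0 0.001 0 2.5 0; 0.022 0 0.001 0 3.0 0; 0.026 0 0.001 0 3.5 0; 0.030 0 0.001 0 4.0 0
```

Emit:
{"method": "arm_command", "body": {
  "plan": "-0.001 0 -0.006 0 1.6 0; -0.001 0 -0.011 0 3.2 0; -0.002 0 -0.017 0 4.9 0; -0.003 0 -0.022 0 6.5 0; -0.004 0 -0.028 0 8.1 0; -0.006 0 -0.033 0 9.8 0; -0.007 0 -0.039 0 11.4 0; -0.009 0 -0.044 0 13 0"
}}

```text
clock: 12.83
tcp_pos: [560.6, 43.6, 73.5]
eef_rot: [0.787, 0.606, 0.09, -0.07]
ft_force: [-0.5, -0.4, -0.8]
opening: 18.3
finger_force: 70.3
```

Emit:
{"method": "arm_command", "body": {
  "plan": "0.003 0 -0.002 0 0.9 0; 0.005 0 -0.004 0 1.8 0; 0.008 0 -0.007 0 2.6 0; 0.010 0 -0.009 0 3.5 0; 0.012 0 -0.011 0 4.4 0; 0.015 0 -0.013 0 5.2 0; 0.017 0 -0.015 0 6.1 0; 0.019 0 -0.018 0 7 0"
}}

```text
clock: 13.5
tcp_pos: [564.8, 58.1, 95.9]
eef_rot: [0.78, 0.601, 0.138, -0.106]
ft_force: [-0.7, 0.1, -0.3]
opening: 18.2
finger_force: 70.3
```

Run:
```python
from h import *
s=arm.state(); print(s["clock"],tobox(s["tcp_pos"]),s["opening"],s["ft_force"],s["finger_force"])
f=arm.grab_frame("scene"); save("scene3.png",cv2.resize(f["pixels"][130:300,230:450],(770,595))); B=tobox(world(f))
p=B[arm.cut_out("scene","tray")[0]["region"]]; p=p[(p[:,2]>75)&(p[:,2]<87)&(abs(p[:,0])<79)]
print(np.percentile(p,[1,50,99],axis=0).round(1).tolist())
m=(B[...,2]>76)&(B[...,2]<87)&(abs(B[...,0])<100)&(abs(B[...,1])<190)
print("rim",np.percentile(B[m],[.5,99.5],axis=0).round(1).tolist())
```

```text
13.5 [ 0.52837961 96.98116057 95.91396819] 18.237570691975293 [-0.65615981  0.05571301 -0.29202253] 70.33595681190491
[[-73.5, -160.9, 75.2], [5.1, -96.7, 80.8], [76.4, -23.8, 85.5]]
rim [[-89.9, -173.3, 76.1], [90.0, 175.2, 86.8]]
```

View pics/scene3.png

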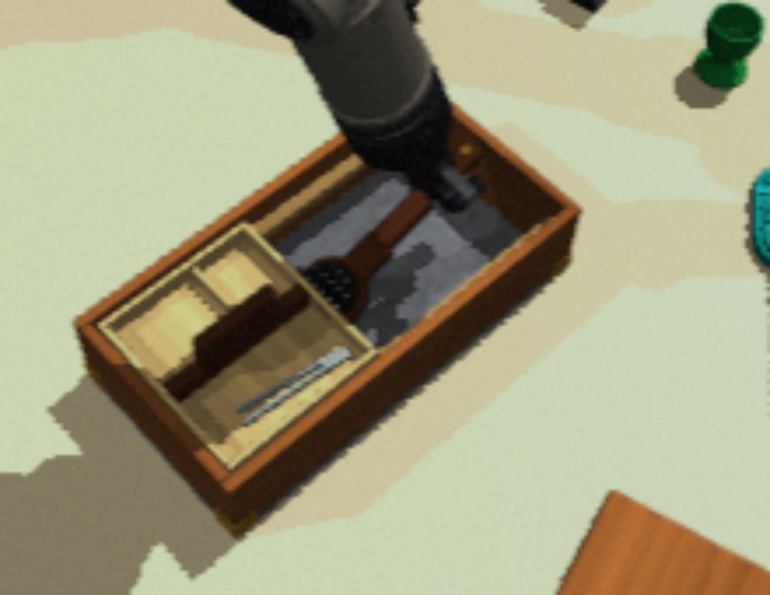

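The brush leans, with its handle end at crop (468,150) and its head coming out at (335,285). The tray hasn't moved and no contact force shows, so I continue.

Emit:
{"method": "arm_command", "body": {
  "plan": "0.004 0 -0.002 0 1 0; 0.008 0 -0.004 0 2 0; 0.011 0 -0.005 0 3 0; 0.015 0 -0.007 0 4 0; 0.019 0 -0.009 0 5 0; 0.022 0 -0.011 0 6 0; 0.026 0 -0.012 0 7 0; 0.029 0 -0.014 0 8 0"
}}

```text
clock: 14.27
tcp_pos: [570.8, 79.7, 119.1]
eef_rot: [0.769, 0.591, 0.192, -0.148]
ft_force: [-0.5, 1.1, -1.3]
opening: 18.4
finger_force: 70.3
```

Emit:
{"method": "arm_command", "body": {
  "plan": "0.004 0 0 0 0.5 0; 0.008 0 0 0 1 0; 0.012 0 0.001 0 1.5 0; 0.017 0 0.001 0 2 0; 0.021 0 0.001 0 2.5 0; 0.026 0 0.001 0 3 0; 0.031 0 0.001 0 3.5 0; 0.035 0 0.001 0 4 0"
}}

```text
clock: 14.93
tcp_pos: [578.9, 110.4, 134.8]
eef_rot: [0.762, 0.586, 0.219, -0.168]
ft_force: [0.1, 0.4, -0.9]
opening: 18.0
finger_force: 70.4
```

Run:
```python
from plan import *
s=arm.state(); print(s["clock"],tobox(s["tcp_pos"]),tcp([-5,12,32]),s["ft_force"],s["finger_force"],s["qpos"])
f=arm.grab_frame("scene"); save("scene4.png",cv2.resize(f["pixels"][130:300,230:450],(770,595)))
```

```text
14.9333 [  0.65223404 151.20059483 134.83263748] [144.47091446 131.34171832] [ 0.12683263  0.3957774  -0.94298698] 70.35153150558472 [ 0.68490005  0.58055261 -0.82068677  1.75062252 -0.17043505  0.81600896
 -0.16372508]
```

View pics/scene4.png

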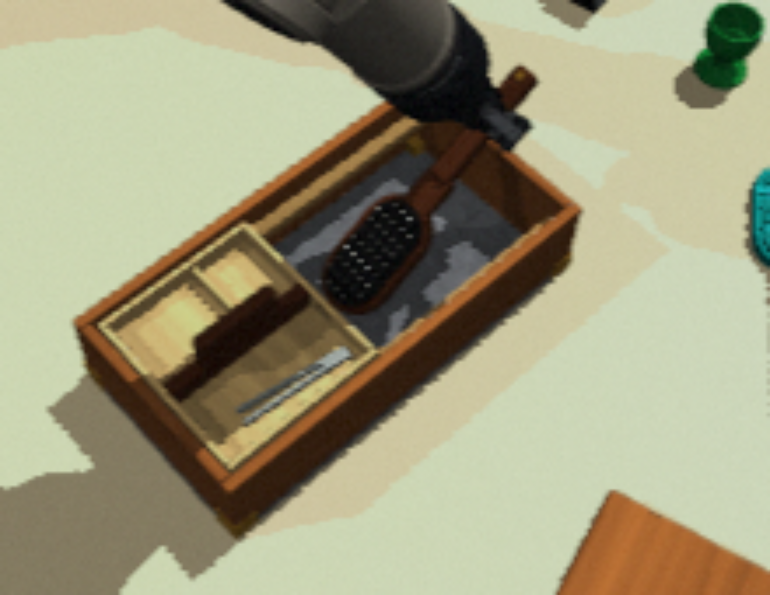

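The whole head is in view, clear of the tray edge: tip at crop (345,305), tray edge at about (310,290). I lift straight up, drifting slightly away from the tray.

Emit:
{"method": "arm_command", "body": {
  "plan": "0.009 0 -0.009 0 0 0;0.02 0 -0.022 0 0 0;0.034 0 -0.038 0 0 0;0.048 0 -0.055 0 0 0;0.062 0 -0.073 0 0 0;0.076 0 -0.091 0 0 0;0.09 0 -0.109 0 0 0;0.102 0 -0.125 0 0 0"
}}

```text
clock: 15.65
tcp_pos: [584.0, 130.1, 297.2]
eef_rot: [0.762, 0.586, 0.219, -0.167]
ft_force: [0.3, -0.5, -1.4]
opening: 18.3
finger_force: 70.3
```

Emit:
{"method": "arm_command", "body": {
  "plan": "0 0 0 0 0 0;0 0 0 0 0 0;0 0 0 0 0 0;0 0 0 0 0 0;0 0 0 0 0 0;0 0 0 0 0 0;0 0 0 0 0 0;0 0 0 0 0 0"
}}

```text
clock: 16.32
tcp_pos: [583.8, 129.1, 294.0]
eef_rot: [0.762, 0.586, 0.218, -0.168]
ft_force: [0.4, -0.9, -0.7]
opening: 18.1
finger_force: 70.4
```

Run:
```python
from plan import *
s=arm.state(); print(s["clock"],s["tcp_pos"],tobox(s["tcp_pos"]),s["ft_force"],s["finger_force"],abs(s["qvel"]).max())
for n in ("scene","top"):
    f=arm.grab_frame(n); W=world(f); B=tobox(W)
    if n=="scene": save("scene5.png",cv2.resize(f["pixels"][60:300,200:480],(700,600)))
    for l in ("brush","tray","torch","eggcup","alu_tray"):
      for d in arm.cut_out(n,l):
        if d["score"]<.3: continue
        p=B[d["region"]]; p=p[~np.isnan(p[:,2])]
        print(n,l,round(d["score"],2),np.percentile(p,[1,50,99],axis=0).round().tolist(),np.nanmedian(W[d["region"]],0).round())
```

```text
16.3167 [583.84558632 129.12681609 294.0454647 ] [  0.6201984  170.51983484 294.0454647 ] [ 0.35435633 -0.86688637 -0.72460262] 70.40466785430908 0.0038997309216544413
scene brush 0.89 [[-545.0, 193.0, 0.0], [-351.0, 243.0, 20.0], [-262.0, 289.0, 33.0]] [260. 287.  20.]
scene brush 0.88 [[-125.0, 21.0, 3.0], [4.0, 79.0, 226.0], [28.0, 258.0, 311.0]] [567.  40. 226.]
scene brush 0.66 [[142.0, 201.0, 1.0], [206.0, 312.0, 17.0], [294.0, 384.0, 25.0]] [821. 216.  17.]
scene tray 0.78 [[-74.0, -161.0, 60.0], [5.0, -95.0, 65.0], [76.0, -24.0, 114.0]] [ 518. -125.   65.]
scene torch 0.75 [[-228.0, 363.0, 9.0], [-102.0, 395.0, 36.0], [-83.0, 429.0, 53.0]] [544. 376.  36.]
scene torch 0.39 [[-88.0, -174.0, 3.0], [16.0, 44.0, 35.0], [90.0, 172.0, 86.0]] [570.   9.  35.]
scene eggcup 0.69 [[15.0, 410.0, 3.0], [38.0, 430.0, 42.0], [59.0, 457.0, 66.0]] [687. 369.  42.]
scene eggcup 0.68 [[-29.0, 22.0, 189.0], [4.0, 75.0, 226.0], [28.0, 208.0, 312.0]] [567.  37. 226.]
scene alu_tray 0.64 [[-85.0, -499.0, 1.0], [34.0, -422.0, 5.0], [145.0, -339.0, 21.0]] [ 464. -452.    5.]
scene alu_tray 0.48 [[-88.0, -174.0, 2.0], [16.0, 43.0, 35.0], [90.0, 173.0, 86.0]] [570.   7.  35.]
top brush 0.76 [[142.0, 202.0, -4.0], [200.0, 321.0, 14.0], [293.0, 392.0, 25.0]] [818. 225.  14.]
top brush 0.73 [[-555.0, 193.0, -3.0], [-363.0, 249.0, 19.0], [-266.0, 294.0, 31.0]] [250. 298.  19.]
top brush 0.63 [[-28.0, 38.0, -1.0], [-7.0, 92.0, 231.0], [32.0, 245.0, 315.0]] [550.  59. 231.]
top tray 0.6 [[-69.0, -167.0, 52.0], [20.0, -143.0, 63.0], [77.0, -91.0, 620.0]] [ 523. -176.   63.]
top tray 0.5 [[-90.0, -175.0, -0.0], [-50.0, 73.0, 15.0], [87.0, 168.0, 88.0]] [510.  49.  15.]
top torch 0.91 [[-244.0, 363.0, -4.0], [-155.0, 393.0, 39.0], [-82.0, 442.0, 54.0]] [491. 387.  39.]
top eggcup 0.69 [[15.0, 411.0, -3.0], [39.0, 434.0, 28.0], [60.0, 453.0, 67.0]] [689. 375.  28.]
```

View pics/scene5.png

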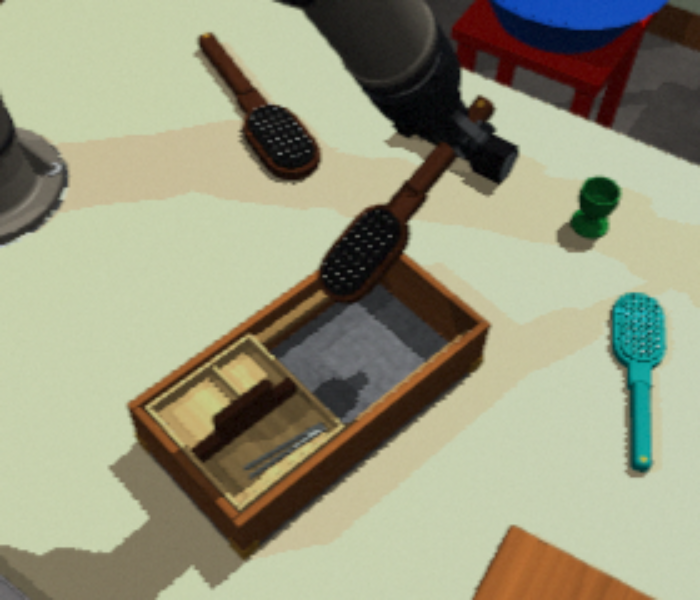

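The brush is held in the air with its lowest point about 175 mm above the table. The tray is seated with the tweezer in it, and the bystanders haven't moved. I hand in.

```bash
python3 -c "
from station import arm; print(arm.hand_in())"
```

```text
the job is handed in; nothing more can be done
None
```

The job is handed in, and no verdict came back: at the last look the tray was seated with the tweezer in it, the brush was held clear with its lowest point about 175 mm above the table, and the box, torch, egg cup and aluminium tray had not visibly moved.

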